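# Set the batch drum and mark the cylinder body

### The job

Set the marking press to batch number 7 and mark the cylinder body that lies in its nest. Lift the black knob off its index pin, turn it until the 7 stands in the window and let it back down fully home so that the drum is locked; only then press the green palm button to stamp the body, firmly but not so hard that it dents, and let the button rise again. Do not force the knob against its pin or its lift stop, and leave the body in its nest and the cylinders, oil bottle and grease pot that stand round about where they are.

Things in the scene. Friction and masses are not known exactly. Their poses are not given: they have to be found in the camera images.
- press: Hand marking press with a dial, grey-blue, fixed; foot 222 x 150 mm, flat head top 150 mm above the bench. Origin: bench level, under the middle; +x points from its front (green button) to its back, z up. In its frame: knob and drum axis x = 35, y = 0 mm; button and ram axis x = -62, y = 0; number window 22 x 25 mm in the head's top, centred x = -13, y = 0.
- knob: Black fluted round grip, 44 mm across, from 12 to 42 mm above its origin, on a 10-ribbed metal flange 68 mm across and 9 mm high. Origin: on the axis, level with the head's top when home; it rises as the knob is lifted. A spring and its weight hold it down with about 6 N at home, 8.5 N lifted. Lifted 9 mm it clears the index pin and turns freely; at 12 mm it meets a hard stop. It always turns with the drum.
- index_pin: Fixed steel pin, 9 mm across, round-topped, 9.5 mm high, on the head's top 30 mm to the left (press +y) of the knob's axis. Knob down: it stands between two ribs of the flange (about 2 degrees of play) and locks the drum on a number; let down between numbers, a rib rides down the pin's round top and turns the drum to the nearest one. More than 25 N between knob and pin, or knob and lift stop, damages the index. Origin: foot of the pin.
- drum (a joint): Angle of the number drum under the head's cover, rad; ten numbers 0 to 9, one every 0.6283 rad (36 degrees), no end stops. Value n x 0.6283 brings number n upright into the window (as seen from the front); 0 shows 0, so 7 shows at 4.398 and also at -1.885. It grows when the knob is turned clockwise seen from above, and numbers rise with it. It starts locked on any of 9, 0, 1 .. 5.
- stamp: Ram with a green mushroom palm button, 44 mm across. Origin: middle of the button's top, 192 mm above the bench when up. It slides straight down, 18 mm at most; its spring pushes back with about 3 N at the top, 4 to 5 N when the 16 mm round die at its lower end meets the body. The die is screwed out to suit the job, so it meets the body somewhere between 6 and 12 mm down: felt as a hard stop.
- cyl_body: Silver cylinder body, 60 x 60 x 58 mm, 0.62 kg, loose in the nest under the ram between rails 1.5 mm clear of it; its top lies 74 mm above the bench. Origin: middle of its underside. The mark needs at least 10 N of the die on the body for a third of a second (about 15 N on the button); more than 30 N (35 N on the button) dents it. Touching it with the die under any other number spoils it.
- cylinder_a: Bystander: small pneumatic cylinder, 53 x 52 x 106 mm, standing at the left. Origin: middle of its underside.
- cylinder_b: Bystander: compact pneumatic cylinder, 61 x 61 x 114 mm, standing at the left, behind the other. Origin: middle of its underside.
- oil_bottle: Bystander: white oiler bottle with a yellow spout, 50 mm across, 152 mm tall, standing at the right. Origin: middle of its underside.
- grease_pot: Bystander: white pot with a red lid, 69 mm across, 54 mm tall, standing at the right. Origin: middle of its underside.

How it is judged:
By the outcome, as a careful person would: the job done as asked, in the order asked, and still so for the second after the job is handed in, with the robot touching nothing.
It also fails if it takes over 72 s, if anything falls off the work surface, if the arm or the gripper's body presses on something with over 40 N, if the wrist force passes 120 N, or if a joint passes its speed limit or range.

### The arm

A 6-joint arm with a two-finger parallel gripper is mounted at the origin on a cart in front of the work surface, level with it; the furniture and walls round the work are solid. World frame = base frame: x ahead of the robot, y to its left, z up, the work surface at z = 0. Lengths are in m, angles in degrees, forces in N, time in s.
With the tool pointing down it reaches from about 0.4 to 0.825 m from the base axis. Payload 7 kg.
Tool frame: the origin (TCP) lies at the very end of the fingers, on their centre line; the grasp point (between the pads) lies 19 mm behind it; z points along the fingers, y is the direction in which the jaws open and shut (so a half turn about z gives the same grasp; the last joint's range is limited). The gripper opens to 88 mm and grips with 3 to 60 N. Pads are 19 mm wide; open, the fingers measure 130 mm over their backs; the gripper's body (78 mm by 193 mm) begins 47 mm behind the grasp point.
Start: joints at [16.507, 20.546, 0.682, 0, -70.136, -16.507], TCP at [0.675, -0, 0.227] pointing down, gripper open.
Joint ranges: [-176.03, 176.03], [-82.01, 121.73], [-58.28, 71.71], [-173.87, 95.51], [-174.79, -0.11], [-173.66, 173.66]. Speed limits (degrees/s): [136.94, 136.94, 172.46, 180, 180, 180].

### API

Orientations are given as [roll, pitch, yaw] about the fixed x, y, z axes, in that order (R = Rz(yaw) Ry(pitch) Rx(roll)).
In Python, from plant import ctrl, snapshot, workorder gives the robot as it stands. The module is installed in compiled form; this text tells all that it offers.
- The arm moves only by the shell command python3 -m creep 'ROWS'. ROWS is JSON, a list of rows, each a list of 5 numbers: the shift along the tool's x, y, z scaled (see below), then the turn about the tool's z scaled (see below), then the finger opening in mm, from 0 to 87.6. A call has exactly 8 rows; each row is the pose to reach, as a shift and turn from the pose commanded when the call began, along the tool's axes at that moment, turning the shorter way round; what a row does not reach only later rows make up. The controller multiplies each number of a shift by 0.1 m and each number of a turn by 180 degrees. A row lasts 1/12 s, in which the tool goes at most 41.7 mm and 7.16 degrees, less where a joint would pass 70% of its speed; a pose out of reach is approached as far as the arm can. A call with a number of a shift or a turn outside -1 to 1 is refused whole. A call with a gripper value outside its range is refused whole. The fingers move at their own pace and stop on an object; the grip force is fixed at half the most. Time passes only in rows, so rows that repeat a pose let the fingers close, or fill a call up. It gives the time, the measured TCP pose, the force and the opening at its end, in the units of the state.
- ctrl.get_obs(): the state, without advancing time (a new reading comes with each control period).
- snapshot(name): name is "scene" or "side" or "wrist"; returns a dict with "img" (480x640x3 uint8, blue, green, red), "camera_matrix" (3x3 intrinsics, pixels), "xyz" and "rotation" of the camera in the world. Camera axes: x right, y up, looking along -z (the intrinsics and any distortion apply to the point x, -y, -z); pixel columns grow to the right and rows downward; lengths in m; the calibration is good to about 2 mm. A picture is of the moment at which its call begins. There is no depth.
- workorder.close_job(): hands the job in, once; it reports no verdict.
The state is a dict: "clock": time; "joint_pos": joint angles; "qvel": joint speeds; "tau": joint torques, N m; "tool_pos": TCP position; "orientation": TCP orientation; "force": force on the tool from outside, world axes, zero at the start; "moment": the same for the moment, N m; "opening": finger opening in m.
Only numpy, scipy, OpenCV 4.12 (cv2) and the standard library are available. Lean on these libraries where they do the work, as an engineer would, in place of code of your own. Each camera call takes 0.05 s, during which the arm holds its last target.

## Working session

There is one attempt and no reset: what is moved stays moved. The work goes in short steps, Python scripts to look and compute and a shell command to move; the robot and the scene stay as the last step left them, time stands still between calls to the robot, and variables do not carry over. Pictures are saved under pics/ and viewed, and the job is handed in when it is done.

```bash
mkdir -p pics
cat > h.py <<'E'
import numpy as np, cv2
from plant import ctrl, snapshot, workorder
def snap(n,f):
    s=snapshot(n); cv2.imwrite('pics/'+f+'.png',s['img'])
    import pickle; pickle.dump({k:s[k] for k in s},open('pics/'+f+'.pkl','wb')); return s
def load(f):
    import pickle; return pickle.load(open('pics/'+f+'.pkl','rb'))
def ray(s,u,v):
    K=np.array(s['camera_matrix']); d=np.linalg.inv(K)@[u,v,1]; d=np.array([d[0],-d[1],-d[2]])
    return np.array(s['xyz']),np.array(s['rotation'])@d
def onz(s,u,v,z):
    o,d=ray(s,u,v); return o+d*(z-o[2])/d[2]
def proj(s,p):
    c=np.array(s['rotation']).T@(np.array(p)-s['xyz']); c=np.array([c[0],-c[1],-c[2]]); q=np.array(s['camera_matrix'])@c; return q[:2]/q[2]
E
python3 - <<'E'
from h import *
for n in('scene','side','wrist'):
    s=snap(n,n+'0'); print(n,[k for k in s],s['camera_matrix'],s['xyz'],s['rotation'])
print(ctrl.get_obs())
E
```

```text
scene ['img', 'camera_matrix', 'xyz', 'rotation'] [[550.07630415   0.         329.63649495]
 [  0.         550.07630415 244.71073573]
 [  0.           0.           1.        ]] [1.50333533 0.2309627  0.69452344] [ 59.75066743  -1.09904561 103.26436815]
side ['img', 'camera_matrix', 'xyz', 'rotation'] [[456.603644     0.         317.03944365]
 [  0.         456.603644   234.67292562]
 [  0.           0.           1.        ]] [1.21437976 0.53236472 0.52959116] [ 63.11119114   1.33483041 128.29074699]
wrist ['img', 'camera_matrix', 'xyz', 'rotation'] [[391.68623124   0.         314.88457065]
 [  0.         391.68623124 240.46633329]
 [  0.           0.           1.        ]] [ 0.67586416 -0.0678576   0.38309979] [-1.45437709e+01 -1.01598013e-01  1.79967244e+02]
{'clock': 0.15, 'joint_pos': array([ 1.65055001e+01,  2.05838931e+01,  6.46186605e-01, -1.41698550e-02,
       -7.01344458e+01, -1.65093706e+01]), 'qvel': array([ 0.02271113, -0.13589438,  0.10352079,  0.14223278,  0.0425125 ,
        0.0158426 ]), 'tau': array([ 1.39394037e-04, -5.83274567e+01,  2.93289685e+01,  7.00122759e+00,
        8.75052094e-03, -9.76538854e-05]), 'tool_pos': array([ 6.74643519e-01, -4.26140240e-05,  2.25820813e-01]), 'orientation': array([ 1.79927036e+02, -7.73241480e-03, -9.00086891e+01]), 'force': array([-0.09162652, -0.36332323, -0.03603768]), 'moment': array([-0.02365488,  0.00348243,  0.0079451 ]), 'opening': 0.08773200808167217}
```

Add to h.py:
```python
from scipy.spatial.transform import Rotation as Ro
def RM(s): return Ro.from_euler('xyz',s['rotation'],degrees=True).as_matrix()
def ray(s,u,v):
    K=np.array(s['camera_matrix']); d=np.linalg.inv(K)@[u,v,1]; d=np.array([d[0],-d[1],-d[2]])
    return np.array(s['xyz']),RM(s)@d
def proj(s,p):
    c=RM(s).T@(np.array(p)-s['xyz']); c=np.array([c[0],-c[1],-c[2]]); q=np.array(s['camera_matrix'])@c; return q[:2]/q[2]
```

```text
(no output)
```

View pics/scene0.png

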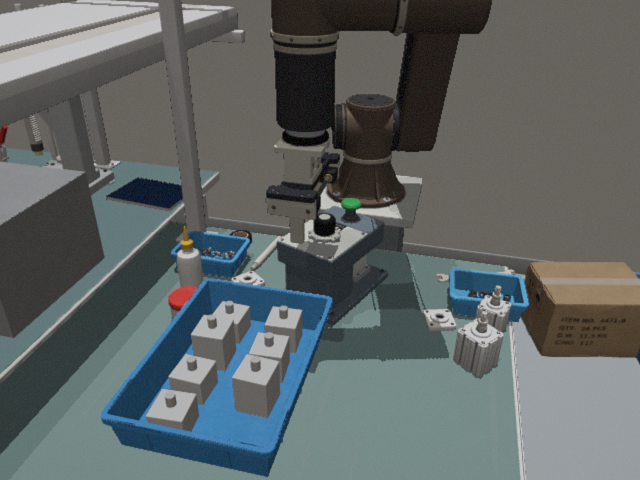

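View pics/side0.png

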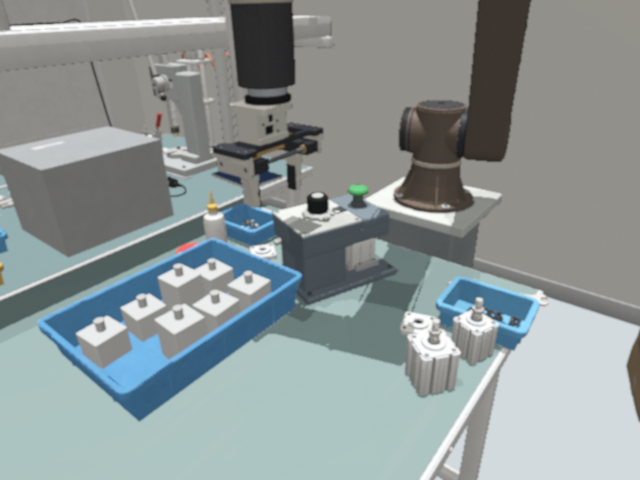

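View pics/wrist0.png

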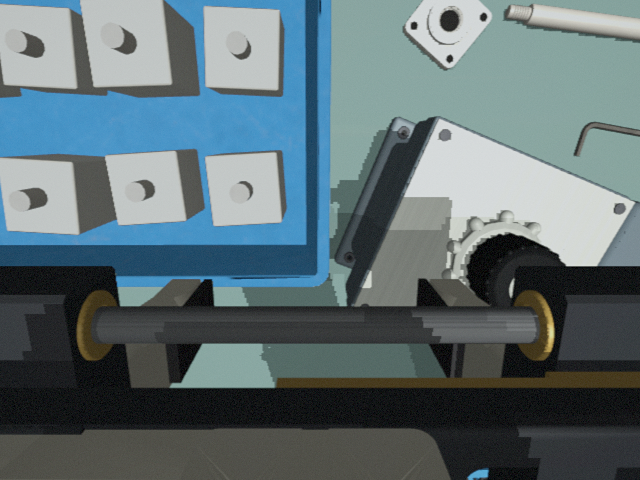

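Run:
```python
from h import *
for f in('scene0','side0'):
    s=load(f);im=s['img'];h=cv2.cvtColor(im,cv2.COLOR_BGR2HSV)
    m=cv2.inRange(h,(50,120,50),(75,255,255)); 
    n,l,st,c=cv2.connectedComponentsWithStats(m)
    for i in np.argsort(-st[1:,4])[:2]+1: print(f,'green',st[i],c[i],onz(s,*c[i],0.187))
for f,box in(('scene0',(290,190,110,130)),('side0',(265,175,140,120))):
    s=load(f);x,y,w,hh=box;im=s['img'][y:y+hh,x:x+w]
    cv2.imwrite('pics/c_'+f+'.png',cv2.resize(im,None,fx=4.5,fy=4.5,interpolation=cv2.INTER_CUBIC))
s=load('wrist0')
print(onz(s,320,240,0.15),onz(s,600,240,.15),onz(s,320,100,.15))
cv2.imwrite('pics/c_w.png',cv2.resize(s['img'][90:310,330:640],None,fx=2.5,fy=2.5,interpolation=cv2.INTER_CUBIC))
```

```text
scene0 green [341 198  20  12 184] [350.7173913  203.51086957] [0.47468271 0.04408468 0.187     ]
side0 green [349 189  18   7  57] [357.57894737 192.26315789] [0.4924101 0.0565823 0.187    ]
[ 0.67234105 -0.00767643  0.15      ] [ 0.50001031 -0.00749902  0.15      ] [ 0.67256129 -0.08900865  0.15      ]
```

View pics/c_scene0.png

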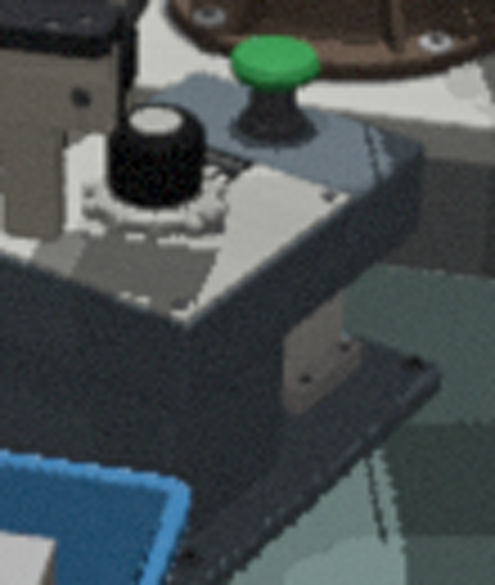

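View pics/c_side0.png

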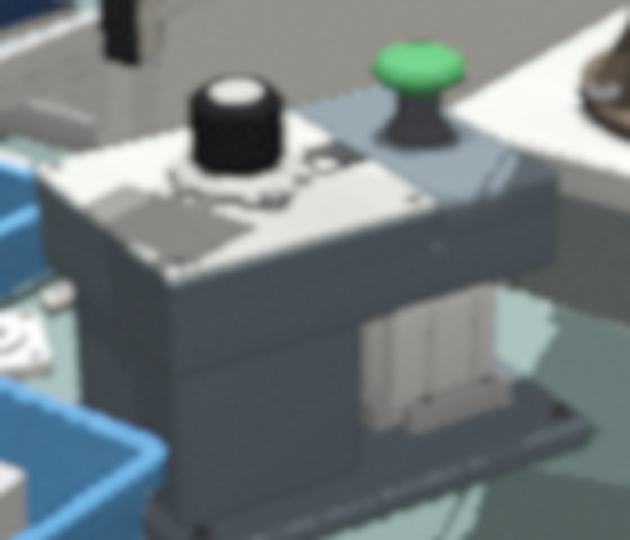

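View pics/c_w.png

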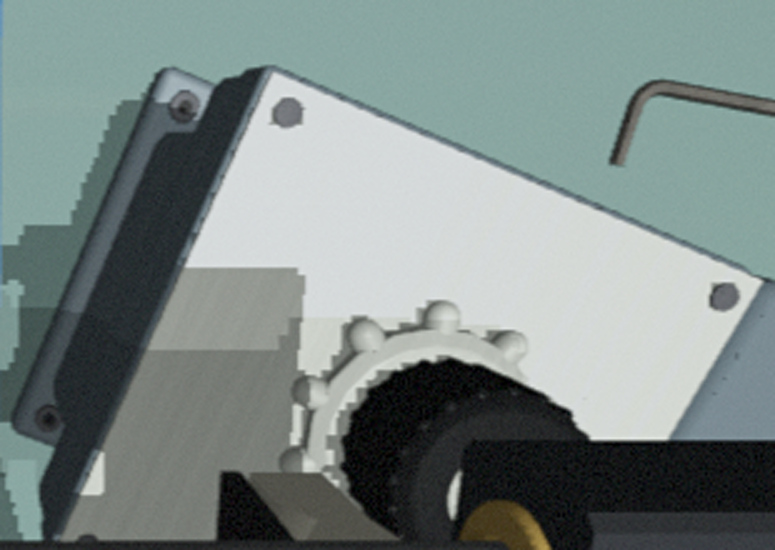

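Run:
```python
from h import *
from scipy.optimize import least_squares as LS
s=load('wrist0')
P=lambda a,b,z:onz(s,330+a/2.5,90+b/2.5,z)
a=P(287,112,.15);b=P(723,297,.15);print(a,b,np.degrees(np.arctan2(*(a-b)[1::-1])),np.linalg.norm(a-b))
e=P(270,68,.15);f=P(760,275,.15);print(e,f,np.degrees(np.arctan2(*(e-f)[1::-1])))
g=P(185,255,.15);print('back edge',np.degrees(np.arctan2(*(e-g)[1::-1])))
R=np.array([P(*p,.158)[:2] for p in[(313,392),(367,335),(442,315),(511,345),(297,460)]])
r=LS(lambda q:np.hypot(*(R-q[:2]).T)-q[2],[.58,.02,.031]);print(r.x,r.fun)
# triangulate green top & knob top
def tri(o):
    A=np.zeros((3,3));B=np.zeros(3);
    for o,d in o:
        d=d/np.linalg.norm(d);M=np.eye(3)-np.outer(d,d);A+=M;B+=M@o
    return np.linalg.solve(A,B)
sc,sd=load('scene0'),load('side0')
print('knob top', *[onz(S,*p,.192) for S,p in((sc,(290+157/4.5,190+122/4.5)),(sd,(265+237/4.5,175+92/4.5)))],
 tri([ray(sc,290+157/4.5,190+122/4.5),ray(sd,265+237/4.5,175+92/4.5)]))
g=[(290+275/4.5,190+60/4.5),(265+420/4.5,175+66/4.5)]
print('btn',tri([ray(sc,*g[0]),ray(sd,*g[1])]),onz(sc,*g[0],.187),onz(sd,*g[1],.187))
```

```text
[ 0.6007569  -0.07006857  0.15      ] [ 0.49196224 -0.02692216  0.15      ] -21.632570984183378 0.11703799224277192
[ 0.60542627 -0.07973552  0.15      ] [ 0.48411528 -0.0322548   0.15      ] -21.37521218832754
back edge -111.69413905663694
[0.56475064 0.00592843 0.02971415] [-3.74358473e-04 -1.45737250e-05  3.75055112e-04 -2.21530561e-04
  2.35407648e-04]
knob top [0.55891931 0.00855876 0.192     ] [0.56183612 0.00873914 0.192     ] [0.56207625 0.00920955 0.19289961]
btn [0.46983693 0.04387444 0.18378814] [0.4736235  0.04471779 0.187     ] [0.47958079 0.04985626 0.187     ]
```

```bash
python3 -m creep '[[-0.2,0.2,0,0,87],[-0.4,0.4,0,0,87],[-0.6,0.6,0,0,87],[-0.8,0.8,0,0,87],[-1,1,0,0,87],[-1,1,0,0,87],[-1,1,0,0,87],[-1,1,0,0,87]]'
python3 - <<'E'
from h import *
s=snap('wrist','w1');print(s['xyz'],s['rotation'],ctrl.get_obs()['joint_pos'])
E
```

```text
clock: 0.82
tool_pos: [0.5751, 0.1001, 0.2267]
orientation: [-180.0, 0.0, -90.0]
force: [0.4, -1.0, -0.7]
opening: 0.0873
[0.57616145 0.03226313 0.3840565 ] [-1.45527470e+01 -2.59115161e-03 -1.79984323e+02] [ 2.90187620e+01  1.20323085e+01 -1.11737911e+01  7.43936449e-03
 -6.67997500e+01 -2.90254072e+01]
```

View pics/w1.png

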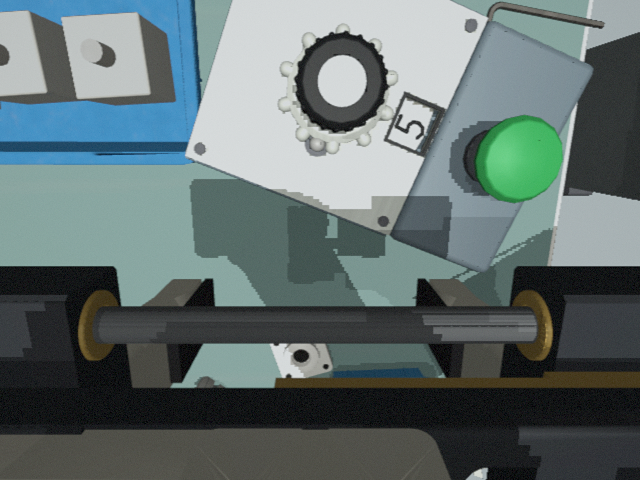

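Run:
```python
from h import *
s=load('w1');im=s['img']
c=im[60:190,270:580];cv2.imwrite('pics/c_w1.png',cv2.resize(c,None,fx=2.5,fy=2.5,interpolation=cv2.INTER_CUBIC))
M=cv2.rotate(im[85:160,375:450],cv2.ROTATE_90_CLOCKWISE);cv2.imwrite('pics/win1.png',cv2.resize(M,None,fx=6,fy=6))
h=cv2.cvtColor(im,cv2.COLOR_BGR2HSV)
m=cv2.inRange(h,(50,120,50),(75,255,255));(x,y),r=cv2.minEnclosingCircle(max(cv2.findContours(m,0,2)[0],key=cv2.contourArea));print('btn',x,y,r,onz(s,x,y,.187))
# knob: white disc on top & black ring
g=cv2.cvtColor(im,cv2.COLOR_BGR2GRAY);m=(g<75).astype(np.uint8)*255;m[:, :290]=0;m[:,395:]=0;m[150:]=0
c=max(cv2.findContours(m,0,2)[0],key=cv2.contourArea);(x,y),r=cv2.minEnclosingCircle(c);print('knob blk',x,y,r,cv2.boundingRect(c),onz(s,x,y,.187),r/391.7*(.384-.19))
w=(g>200).astype(np.uint8)*255; n,l,st,ce=cv2.connectedComponentsWithStats(w[50:115,310:375]);print(st,ce+[310,50],[onz(s,*(q+[310,50]),.192) for q in ce])
sc=[(471,26),(200,149),(383,221)]
q=[onz(s,*p,.15) for p in sc];print(q)
d=q[2]-q[1];print(np.degrees(np.arctan2(-d[1],-d[0])))
d=q[0]-q[2];print(np.degrees(np.arctan2(d[1],d[0]))+90)
```

```text
btn 518.5 159.0 46.47858810424805 [0.47573526 0.0418852  0.187     ]
knob blk 339.5 81.5 50.91669845581055 (295, 31, 94, 102) [0.56458471 0.00618714 0.187     ] 0.025217869544108366
[[   0    0   65   65 2342]
 [   9    6   47   51 1883]] [[342.27028181  83.18317677]
 [341.66383431  80.52841211]] [array([0.56359595, 0.00757015, 0.192     ]), array([0.56389402, 0.00643255, 0.192     ])]
[array([ 0.49177977, -0.02676903,  0.15      ]), array([0.64302063, 0.03803678, 0.15      ]), array([0.53462059, 0.08075512, 0.15      ])]
-21.508431735512914
-21.723809364868558
```

View pics/c_w1.png

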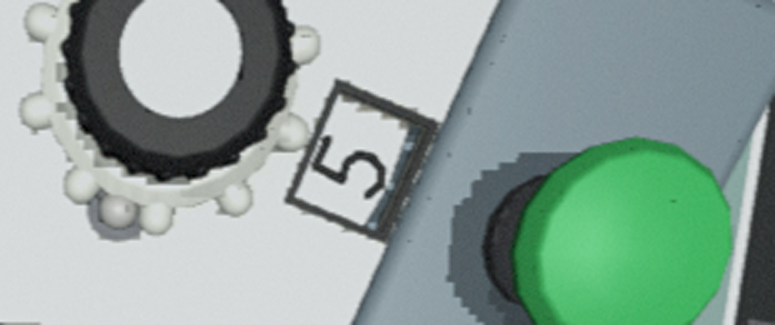

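View pics/win1.png

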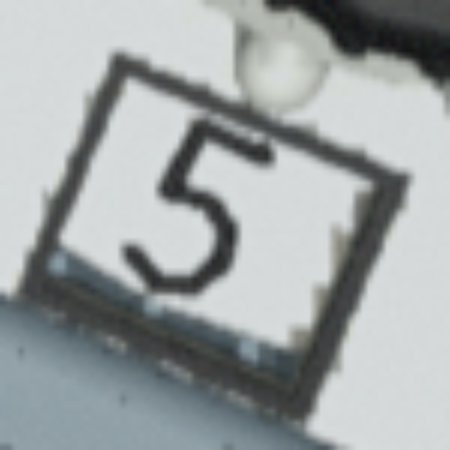

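```bash
python3 -m creep '[[0.3,0.04,0,0,65],[0.6,0.08,0,0,65],[0.85,0.11,0,0,65],[0.935,0.115,0,0,65],[0.935,0.115,0.12,0,65],[0.935,0.115,0.24,0,65],[0.935,0.115,0.24,0,65],[0.935,0.115,0.24,0,65]]'
python3 - <<'E'
from h import *
snap('side','s2');snap('scene','sc2')
for f,b in(('s2',(265,150,140,120)),('sc2',(290,170,110,130))):
    s=load(f);x,y,w,hh=b;cv2.imwrite('pics/c_'+f+'.png',cv2.resize(s['img'][y:y+hh,x:x+w],None,fx=4,fy=4,interpolation=cv2.INTER_CUBIC))
E
```

```text
clock: 1.53
tool_pos: [0.5635, 0.0058, 0.202]
orientation: [179.9, -0.0, -90.1]
force: [-0.5, -0.1, -0.0]
opening: 0.0648
```

View pics/c_s2.png

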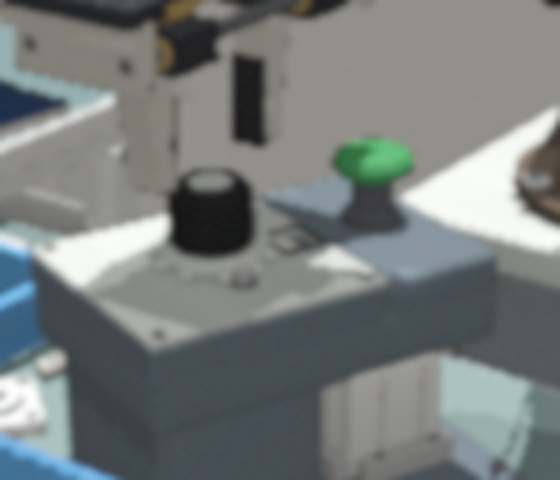

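View pics/c_sc2.png

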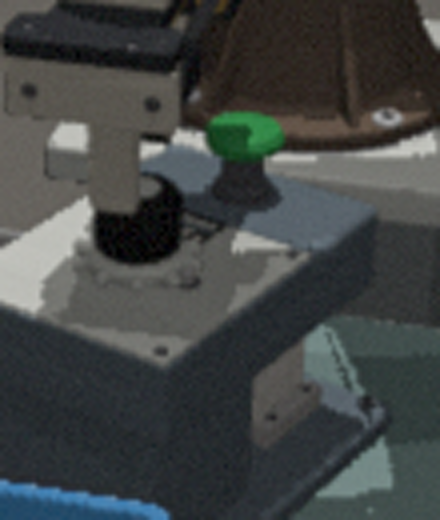

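```bash
python3 -m creep '[[0,0,0.06,0,65],[0,0,0.12,0,65],[0,0,0.18,0,65],[0,0,0.24,0,65],[0,0,0.3,0,65],[0,0,0.36,0,65],[0,0,0.36,0,65],[0,0,0.36,0,65]]'
python3 - <<'E'
from h import *
o=ctrl.get_obs();print(o['force'],o['moment'],o['tool_pos'])
snap('side','s3')
s=load('s3');cv2.imwrite('pics/c_s3.png',cv2.resize(s['img'][150:270,265:405],None,fx=4,fy=4,interpolation=cv2.INTER_CUBIC))
E
```

```text
clock: 2.3
tool_pos: [0.5633, 0.0064, 0.1661]
orientation: [179.9, -0.0, -90.0]
force: [-1.1, 0.1, -0.8]
opening: 0.0647
[-1.05723202  0.07237133 -0.80832268] [-0.02532488  0.00027915 -0.00318534] [0.56325304 0.00639466 0.16608834]
```

View pics/c_s3.png

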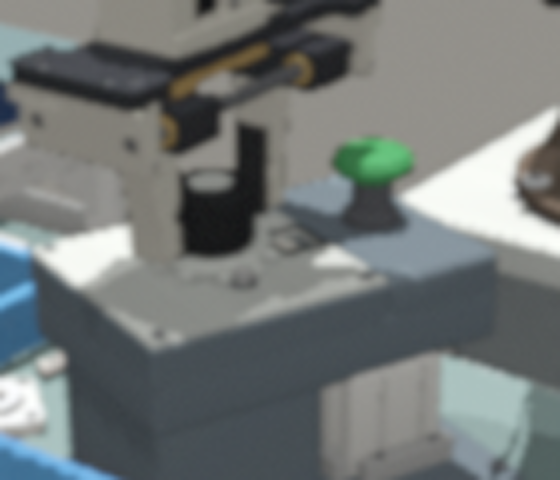

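Fingers straddle the knob at about (150–260, 200) in the crop, knob between them. Closing.

```bash
python3 -m creep '[[0,0,0,0,55],[0,0,0,0,48],[0,0,0,0,44],[0,0,0,0,40],[0,0,0,0,36],[0,0,0,0,36],[0,0,0,0,36],[0,0,0,0,36]]'
python3 - <<'E'
from h import *
o=ctrl.get_obs();print(o['force'],o['moment'],o['tool_pos'])
E
```

```text
clock: 3.02
tool_pos: [0.5632, 0.0065, 0.1668]
orientation: [180.0, -0.0, -90.0]
force: [-4.5, 0.2, 5.5]
opening: 0.0433
[-4.45091773  0.19015173  5.54586496] [0.3046718  1.58817389 0.01144011] [0.56323178 0.00645968 0.16681547]
```

```bash
python3 -m creep '[[0,0.005,-0.01,0,36],[0,0.005,-0.02,0,36],[0,0.005,-0.03,0,36],[0,0.005,-0.04,0,36],[0,0.005,-0.05,0,36],[0,0.005,-0.06,0,36],[0,0.005,-0.06,0,36],[0,0.005,-0.06,0,36]]'
python3 - <<'E'
from h import *
o=ctrl.get_obs();print(o['force'],o['moment'],o['tool_pos'])
snap('side','s4')
s=load('s4');cv2.imwrite('pics/c_s4.png',cv2.resize(s['img'][150:270,265:405],None,fx=4,fy=4,interpolation=cv2.INTER_CUBIC))
E
```

```text
clock: 3.68
tool_pos: [0.563, 0.0065, 0.1725]
orientation: [-180.0, 0.0, -90.0]
force: [2.4, -0.2, -5.8]
opening: 0.0434
[ 2.40641594 -0.19769842 -5.76798322] [-0.10106951 -0.98032541  0.00727205] [0.56304037 0.00650915 0.17254207]
```

View pics/c_s4.png

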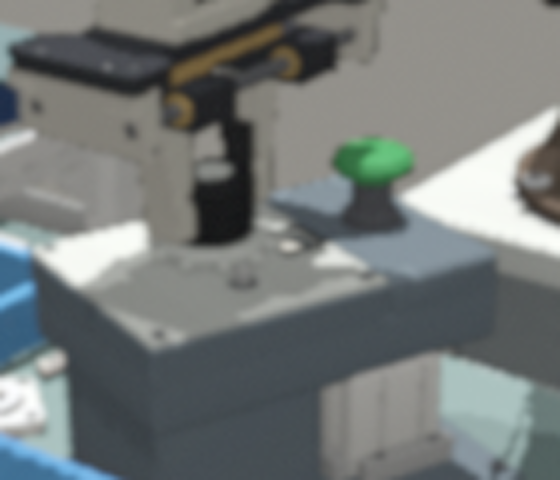

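```bash
python3 -m creep '[[0,0,-0.01,0,36],[0,0,-0.02,0,36],[0,0,-0.03,0,36],[0,0,-0.04,0,36],[0,0,-0.045,0,36],[0,0,-0.045,0,36],[0,0,-0.045,0,36],[0,0,-0.045,0,36]]'
python3 - <<'E'
from h import *
o=ctrl.get_obs();print(o['force'],o['moment'],o['tool_pos'])
s=snap('side','s5');cv2.imwrite('pics/c_s5.png',cv2.resize(s['img'][150:270,265:405],None,fx=4,fy=4,interpolation=cv2.INTER_CUBIC))
s=snap('scene','sc5');cv2.imwrite('pics/c_sc5.png',cv2.resize(s['img'][170:300,290:400],None,fx=4,fy=4,interpolation=cv2.INTER_CUBIC))
E
```

```text
clock: 4.4
tool_pos: [0.563, 0.0065, 0.1771]
orientation: [-180.0, 0.0, -90.0]
force: [3.3, -0.7, -7.0]
opening: 0.0434
[ 3.25652157 -0.65181289 -6.97484873] [-0.04295274 -1.28329749  0.03167756] [0.56303973 0.00650787 0.17708508]
```

View pics/c_s5.png

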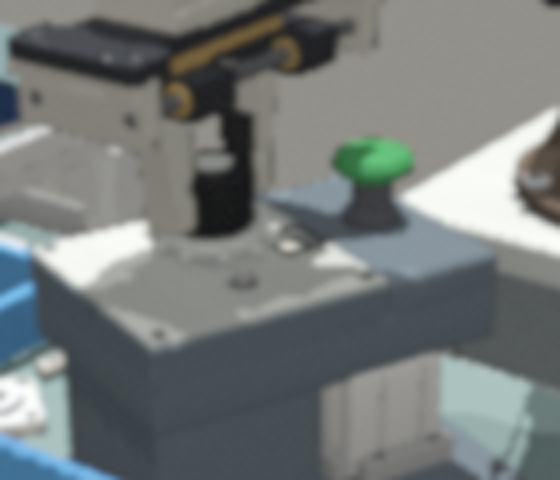

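View pics/c_sc5.png

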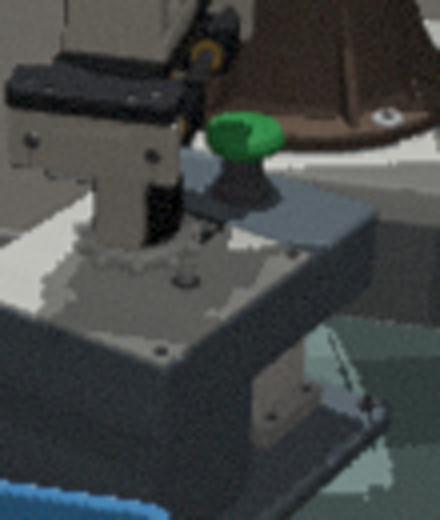

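```bash
python3 -m creep '[[0,0,0,0.01,36],[0,0,0,0.02,36],[0,0,0,0.035,36],[0,0,0,0.05,36],[0,0,0,0.065,36],[0,0,0,0.08,36],[0,0,0,0.08,36],[0,0,0,0.08,36]]'
python3 - <<'E'
from h import *
o=ctrl.get_obs();print(o['force'],o['moment'],o['tool_pos'],o['joint_pos'])
E
```

```text
clock: 5.17
tool_pos: [0.5629, 0.0065, 0.177]
orientation: [180.0, -0.0, -104.3]
force: [1.5, 0.7, -6.6]
opening: 0.0435
[ 1.52802512  0.73843475 -6.60323232] [-0.10786337 -1.05190194 -0.01177546] [0.56286532 0.00646037 0.17700561] [ 2.05771457e+01  1.22586353e+01 -1.77166502e+01 -3.30842425e-03
 -6.00388805e+01 -3.48941411e+01]
```

```bash
python3 -m creep '[[0,0,0,0.02,36],[0,0,0,0.045,36],[0,0,0,0.075,36],[0,0,0,0.105,36],[0,0,0,0.135,36],[0,0,0,0.165,36],[0,0,0,0.165,36],[0,0,0,0.165,36]]'
python3 -m creep '[[0,0,0,0.02,36],[0,0,0,0.045,36],[0,0,0,0.075,36],[0,0,0,0.105,36],[0,0,0,0.135,36],[0,0,0,0.155,36],[0,0,0,0.155,36],[0,0,0,0.155,36]]'
python3 - <<'E'
from h import *
o=ctrl.get_obs();print(o['force'],o['moment'],o['tool_pos'],o['joint_pos'])
s=snap('wrist','w6')
s=snap('scene','sc6');cv2.imwrite('pics/c_sc6.png',cv2.resize(s['img'][170:300,290:400],None,fx=4,fy=4,interpolation=cv2.INTER_CUBIC))
s=snap('side','s6');cv2.imwrite('pics/c_s6.png',cv2.resize(s['img'][190:270,285:375],None,fx=7,fy=7,interpolation=cv2.INTER_CUBIC))
E
```

```text
clock: 5.83
tool_pos: [0.5625, 0.0066, 0.1768]
orientation: [180.0, -0.0, -133.9]
force: [-0.1, 0.8, -7.2]
opening: 0.0436
clock: 6.5
tool_pos: [0.5624, 0.0068, 0.1767]
orientation: [180.0, -0.1, -161.7]
force: [-1.6, 3.1, -7.6]
opening: 0.0438
[-1.63277949  3.13284156 -7.61620778] [1.27227915 0.21062551 0.03049413] [0.56237844 0.00677758 0.17672174] [ 2.05976924e+01  1.22595077e+01 -1.77359032e+01 -5.19956849e-02
 -6.00580263e+01 -9.23081336e+01]
```

View pics/w6.png

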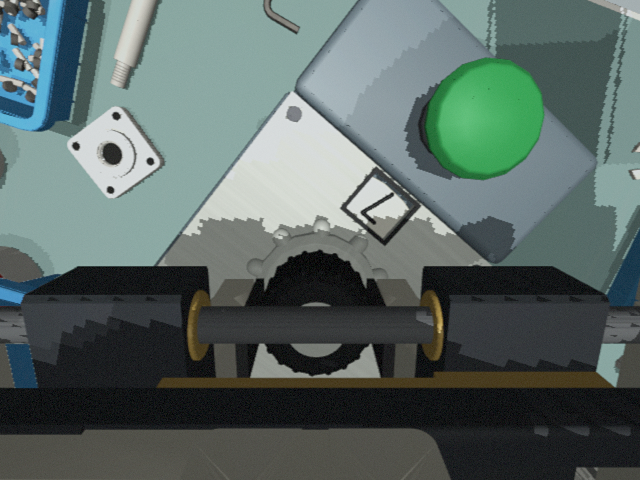

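View pics/c_s6.png

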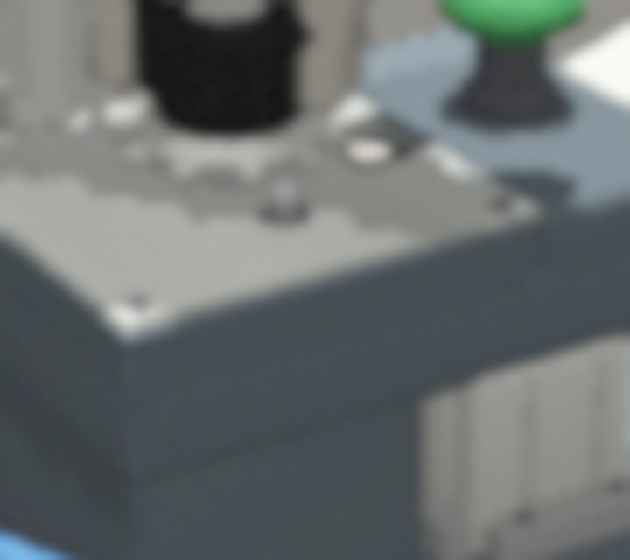

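View pics/c_sc6.png

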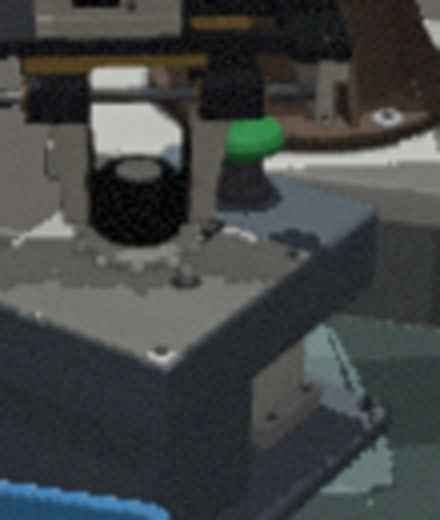

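Run:
```python
from h import *
s=load('w6');M=cv2.getRotationMatrix2D((380,205),130,7);M[:,2]+=[300-380,300-205]
cv2.imwrite('pics/win6.png',cv2.warpAffine(s['img'],M,(600,600)))
```

```text
(no output)
```

View pics/win6.png

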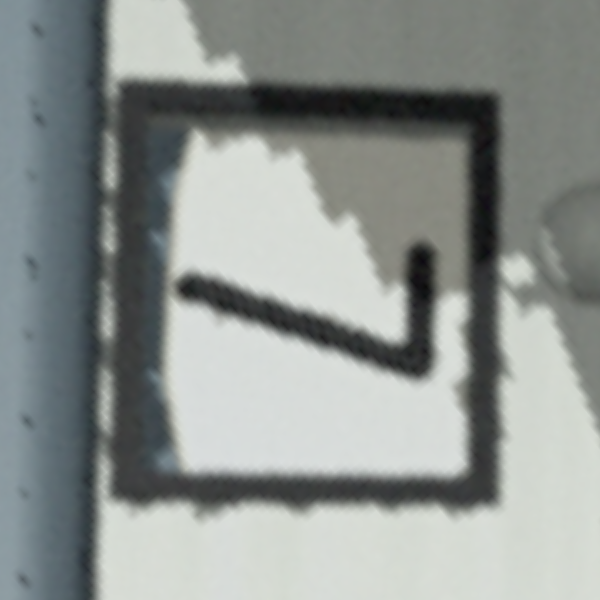

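The window shows an upright 7, square to its frame. Lowering.

```bash
python3 -m creep '[[0,0,0.01,0,36],[0,0,0.02,0,36],[0,0,0.03,0,36],[0,0,0.04,0,36],[0,0,0.05,0,36],[0,0,0.05,0,36],[0,0,0.05,0,36],[0,0,0.05,0,36]]'
python3 - <<'E'
from h import *
o=ctrl.get_obs();print(o['force'],o['moment'],o['tool_pos'])
E
```

```text
clock: 7.32
tool_pos: [0.5624, 0.0068, 0.1718]
orientation: [180.0, -0.0, -161.9]
force: [-2.8, 5.0, -7.0]
opening: 0.0436
[-2.79622481  4.99462783 -7.0347599 ] [1.85295807 0.81243829 0.02585325] [0.56243584 0.00675964 0.17181069]
```

```bash
python3 -m creep '[[0,0,0.01,0,36],[0,0,0.02,0,36],[0,0,0.03,0,36],[0,0,0.04,0,36],[0,0,0.047,0,36],[0,0,0.047,0,36],[0,0,0.047,0,36],[0,0,0.047,0,36]]'
python3 - <<'E'
from h import *
o=ctrl.get_obs();print(o['force'],o['moment'],o['tool_pos'])
E
```

```text
clock: 7.98
tool_pos: [0.5625, 0.0068, 0.1672]
orientation: [180.0, -0.0, -161.9]
force: [-2.7, 5.8, -6.1]
opening: 0.0432
[-2.68118514  5.83179852 -6.13617221] [ 1.9632399   0.91525648 -0.04370759] [0.56246114 0.00677553 0.16722913]
```

```bash
python3 -m creep '[[0,0,0.003,0,36],[0,0,0.006,0,36],[0,0,0.008,0,36],[0,0,0.008,0,36],[0,0,0.008,0,36],[0,0,0.008,0,36],[0,0,0.008,0,36],[0,0,0.008,0,36]]'
```

```text
clock: 8.65
tool_pos: [0.5625, 0.0068, 0.167]
orientation: [180.0, -0.0, -161.9]
force: [-3.8, 4.9, -2.4]
opening: 0.0434
```

```bash
python3 -m creep '[[0,0,0,0,46],[0,0,0,0,55],[0,0,0,0,65],[0,0,0,0,65],[0,0,0,0,65],[0,0,0,0,65],[0,0,0,0,65],[0,0,0,0,65]]'
python3 -m creep '[[0,0,-0.1,0,65],[0,0,-0.25,0,65],[0,0,-0.4,0,65],[0,0,-0.6,0,65],[0,0,-0.75,0,65],[-0.2,0,-0.75,0,65],[-0.4,0,-0.75,0,65],[-0.4,0,-0.75,0,65]]'
python3 - <<'E'
from h import *
o=ctrl.get_obs();print(o['force'],o['moment'],o['tool_pos'],o['orientation'])
s=snap('wrist','w7')
s=snap('side','s7');cv2.imwrite('pics/c_s7.png',cv2.resize(s['img'][180:270,275:385],None,fx=6,fy=6,interpolation=cv2.INTER_CUBIC))
E
```

```text
clock: 9.32
tool_pos: [0.5631, 0.0064, 0.1667]
orientation: [-180.0, 0.0, -162.0]
force: [-0.2, 0.3, -1.0]
opening: 0.0646
clock: 9.98
tool_pos: [0.6036, 0.0196, 0.2424]
orientation: [-180.0, 0.1, -162.0]
force: [0.3, -0.4, 0.4]
opening: 0.0651
[ 0.32484895 -0.40139452  0.41698994] [ 0.04312811 -0.17107729  0.01994894] [0.60362626 0.0196343  0.24236549] [-1.79967737e+02  9.84379282e-02 -1.61971735e+02]
```

View pics/w7.png

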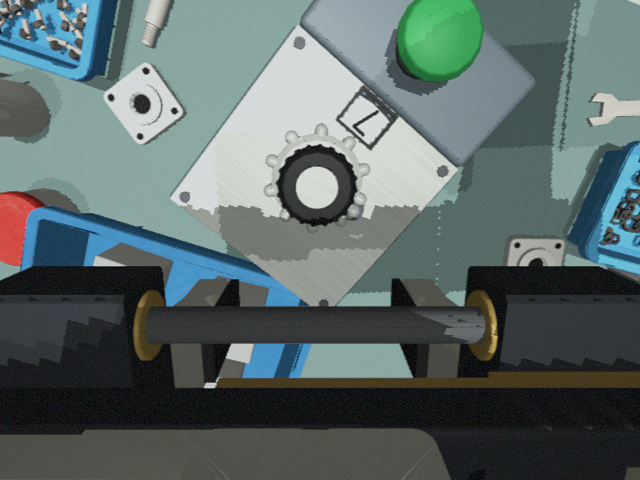

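View pics/c_s7.png

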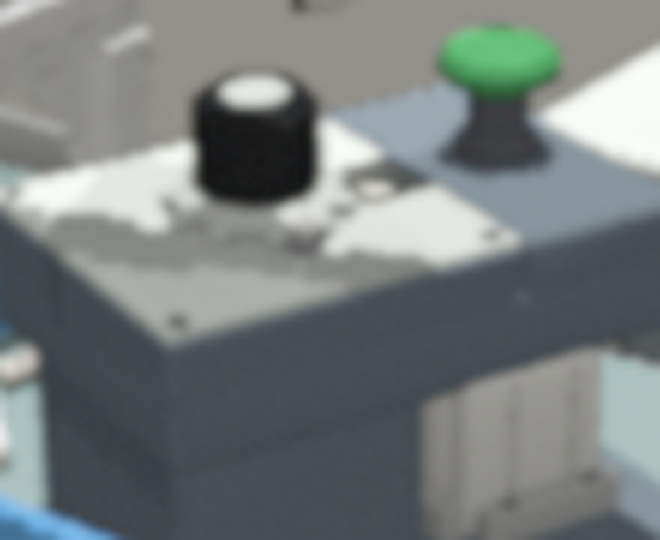

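```bash
python3 -m creep '[[0.12,0.07,0,0,50],[0.3,0.18,0,0,30],[0.48,0.28,0,0,10],[0.66,0.38,0,0,0],[0.82,0.48,0,0,0],[1,0.61,0,0,0],[1,0.61,0,0,0],[1,0.61,0,0,0]]'
python3 -m creep '[[0.08,0,0,0,0],[0.163,0,0,0,0],[0.163,0,0.1,0,0],[0.163,0,0.2,0,0],[0.163,0,0.3,0,0],[0.163,0,0.35,0,0],[0.163,0,0.35,0,0],[0.163,0,0.35,0,0]]'
python3 - <<'E'
from h import *
o=ctrl.get_obs();print(o['force'],o['moment'],o['tool_pos'],o['orientation'],o['joint_pos'])
s=snap('wrist','w8')
s=snap('side','s8');cv2.imwrite('pics/c_s8.png',cv2.resize(s['img'][150:240,305:415],None,fx=6,fy=6,interpolation=cv2.INTER_CUBIC))
s=snap('scene','sc8');cv2.imwrite('pics/c_sc8.png',cv2.resize(s['img'][160:250,290:400],None,fx=6,fy=6,interpolation=cv2.INTER_CUBIC))
E
```

```text
clock: 10.75
tool_pos: [0.486, 0.0459, 0.2425]
orientation: [180.0, 0.1, -161.9]
force: [0.7, -0.7, -0.6]
opening: 0.0173
clock: 11.42
tool_pos: [0.4715, 0.0407, 0.2059]
orientation: [-180.0, -0.1, -162.0]
force: [0.1, 0.7, -0.2]
opening: 0.0003
[ 0.09407802  0.69469623 -0.19252895] [-0.0197249  -0.10659946  0.03899912] [0.4715235  0.04074002 0.20587902] [-1.79972177e+02 -9.23976471e-02 -1.62002583e+02] [ 2.88540250e+01  2.19979986e+00 -2.55797342e+01  1.12047322e-02
 -6.23164508e+01 -1.00861800e+02]
```

View pics/w8.png

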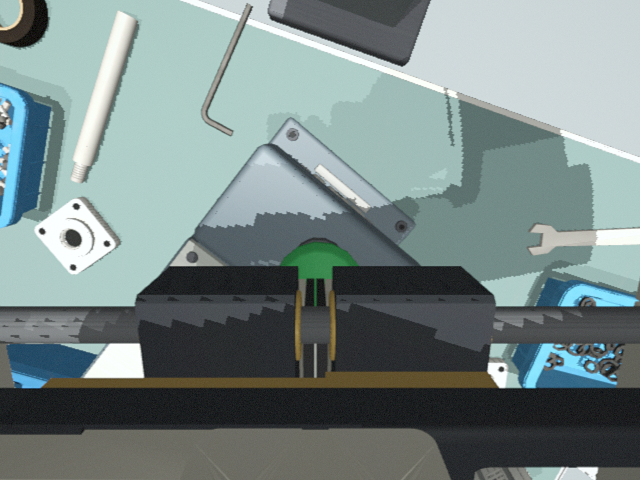

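View pics/c_s8.png

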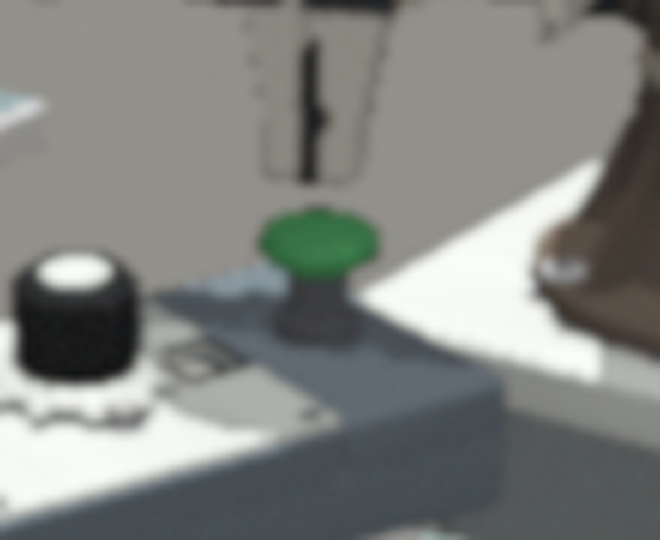

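View pics/c_sc8.png

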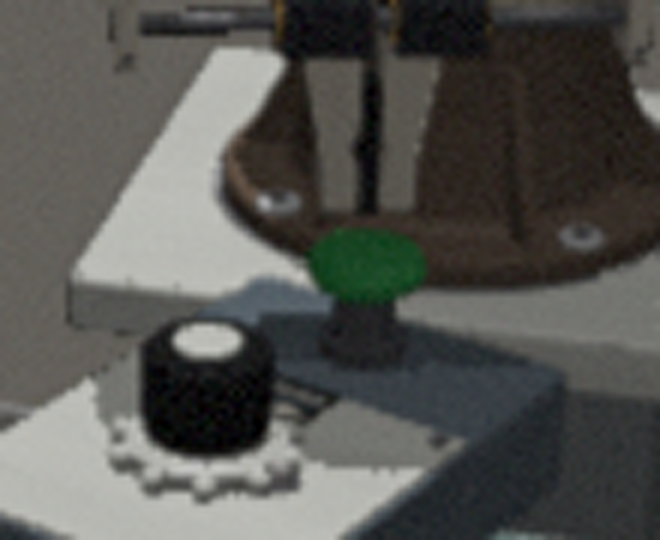

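```bash
python3 -m creep '[[-0.02,0,0.03,0,0],[-0.02,0,0.06,0,0],[-0.02,0,0.09,0,0],[-0.02,0,0.12,0,0],[-0.02,0,0.145,0,0],[-0.02,0,0.165,0,0],[-0.02,0,0.18,0,0],[-0.02,0,0.18,0,0]]'
```

```text
clock: 12.23
tool_pos: [0.4733, 0.0415, 0.1885]
orientation: [-180.0, -0.0, -162.0]
force: [-1.7, 0.5, 3.0]
opening: 0.0006
```

```bash
python3 -m creep '[[0,0,0.004,0,0],[0,0,0.008,0,0],[0,0,0.012,0,0],[0,0,0.016,0,0],[0,0,0.02,0,0],[0,0,0.02,0,0],[0,0,0.02,0,0],[0,0,0.02,0,0]]'
python3 -m creep '[[0,0,0.001,0,0],[0,0,0.002,0,0],[0,0,0.003,0,0],[0,0,0.005,0,0],[0,0,0.007,0,0],[0,0,0.007,0,0],[0,0,0.007,0,0],[0,0,0.007,0,0]]'
```

```text
clock: 12.9
tool_pos: [0.4733, 0.0415, 0.1865]
orientation: [180.0, -0.0, -162.0]
force: [-3.0, -0.3, 3.8]
opening: 0.0002
clock: 13.57
tool_pos: [0.4735, 0.0415, 0.1858]
orientation: [-180.0, -0.0, -162.0]
force: [-2.7, 0.3, 4.0]
opening: 0.0005
```

```bash
python3 -m creep '[[0,0,0.001,0,0],[0,0,0.002,0,0],[0,0,0.003,0,0],[0,0,0.005,0,0],[0,0,0.007,0,0],[0,0,0.007,0,0],[0,0,0.007,0,0],[0,0,0.007,0,0]]'
```

```text
clock: 14.23
tool_pos: [0.4735, 0.0415, 0.1853]
orientation: [-180.0, 0.0, -162.0]
force: [-3.2, 0.0, 4.3]
opening: 0.0002
```

Still only the spring. Continuing in small steps.

```bash
python3 -m creep '[[0,0,0.001,0,0],[0,0,0.002,0,0],[0,0,0.003,0,0],[0,0,0.005,0,0],[0,0,0.007,0,0],[0,0,0.007,0,0],[0,0,0.007,0,0],[0,0,0.007,0,0]]'
```

```text
clock: 14.9
tool_pos: [0.4735, 0.0415, 0.185]
orientation: [-180.0, 0.0, -162.0]
force: [-4.4, -0.5, 9.9]
opening: 0.0005
```

```bash
python3 -m creep '[[0,0,0.001,0,0],[0,0,0.002,0,0],[0,0,0.003,0,0],[0,0,0.005,0,0],[0,0,0.007,0,0],[0,0,0.007,0,0],[0,0,0.007,0,0],[0,0,0.007,0,0]]'
```

```text
clock: 15.57
tool_pos: [0.4735, 0.0415, 0.1849]
orientation: [-180.0, 0.0, -162.0]
force: [-7.1, 0.4, 13.9]
opening: 0.0002
```

```bash
python3 -m creep '[[0,0,0.002,0,0],[0,0,0.004,0,0],[0,0,0.006,0,0],[0,0,0.008,0,0],[0,0,0.008,0,0],[0,0,0.008,0,0],[0,0,0.008,0,0],[0,0,0.008,0,0]]'
```

```text
clock: 16.23
tool_pos: [0.4736, 0.0415, 0.1847]
orientation: [-180.0, 0.1, -162.0]
force: [-9.9, -0.4, 20.0]
opening: 0.0003
```

```bash
python3 -c "
from h import *
o=ctrl.get_obs();print(o['force'],o['moment'],o['tool_pos'])"
```

```text
[-9.89694569 -0.37741945 19.96447209] [ 0.26233785  3.7902581  -0.01509267] [0.47357983 0.04149815 0.18469215]
```

```bash
python3 -m creep '[[0,0,0.002,0,0],[0,0,0.004,0,0],[0,0,0.006,0,0],[0,0,0.006,0,0],[0,0,0.006,0,0],[0,0,0.006,0,0],[0,0,0.006,0,0],[0,0,0.006,0,0]]'
```

```text
clock: 16.9
tool_pos: [0.4736, 0.0415, 0.1846]
orientation: [-180.0, 0.1, -162.0]
force: [-12.3, 1.0, 25.0]
opening: 0.0003
```

```bash
python3 -m creep '[[0,0,0,0,0],[0,0,0,0,0],[0,0,0,0,0],[0,0,0,0,0],[0,0,0,0,0],[0,0,0,0,0],[0,0,0,0,0],[0,0,0,0,0]]'
```

```text
clock: 17.57
tool_pos: [0.4736, 0.0415, 0.1846]
orientation: [-180.0, 0.1, -162.0]
force: [-12.5, -0.1, 25.0]
opening: 0.0002
```

```bash
python3 -m creep '[[0,0,-0.01,0,0],[0,0,-0.03,0,0],[0,0,-0.06,0,0],[0,0,-0.1,0,0],[0,0,-0.2,0,0],[0,0,-0.4,0,0],[0,0,-0.65,0,0],[0,0,-0.65,0,0]]'
python3 -m creep '[[-0.15,0,0,0,0],[-0.4,0,0,0,0],[-0.65,0,0,0,0],[-0.9,0,0,0,0],[-1,0,0,0,0],[-1,0,0,0,0],[-1,0,0,0,0],[-1,0,0,0,0]]'
python3 - <<'E'
from h import *
o=ctrl.get_obs();print(o['force'],o['tool_pos'])
s=snap('wrist','w9')
s=snap('side','s9');print(s['img'].shape)
m=lambda s:cv2.inRange(cv2.cvtColor(s['img'],cv2.COLOR_BGR2HSV),(50,120,40),(75,255,255))
for a,b in(('side0','s9'),('scene0','x')):
    A=load(a);B=s if b=='s9' else snap('scene','sc9')
    for q in(A,B):
        mm=m(q); ys,xs=np.nonzero(mm); print(a,xs.mean(),ys.min(),ys.max(),len(xs))
    d=cv2.absdiff(A['img'],B['img']).max(2);
E
```

```text
clock: 18.23
tool_pos: [0.4762, 0.0422, 0.2523]
orientation: [-180.0, 0.4, -162.0]
force: [1.3, 0.5, 0.6]
opening: 0.0006
clock: 18.9
tool_pos: [0.568, 0.0723, 0.2473]
orientation: [180.0, -0.0, -162.0]
force: [-0.0, -0.3, -0.2]
opening: 0.0005
[-0.03306322 -0.34966611 -0.21896336] [0.56795403 0.07226216 0.24734424]
(480, 640, 3)
side0 357.57894736842104 189 195 57
side0 357.7931034482759 189 195 58
scene0 350.7204301075269 198 210 186
scene0 350.6649214659686 198 210 191
```

View pics/w9.png

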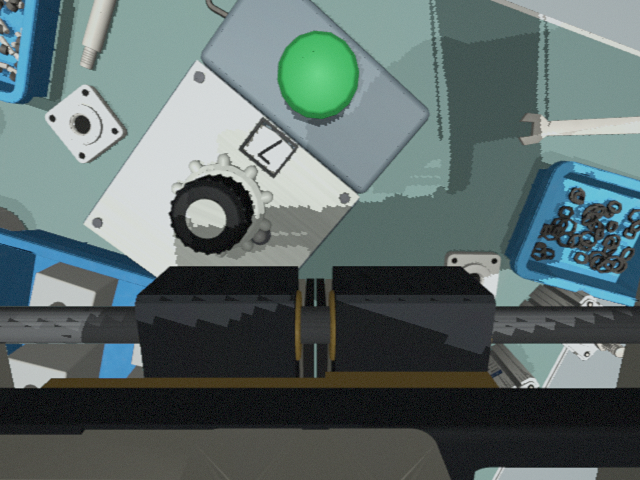

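View pics/s9.png

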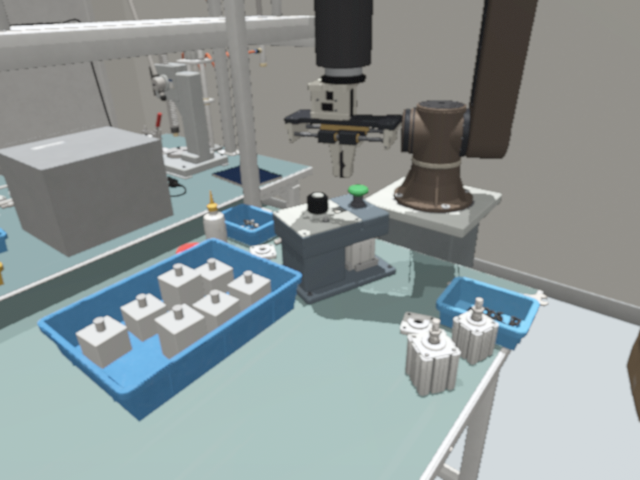

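View pics/sc9.png

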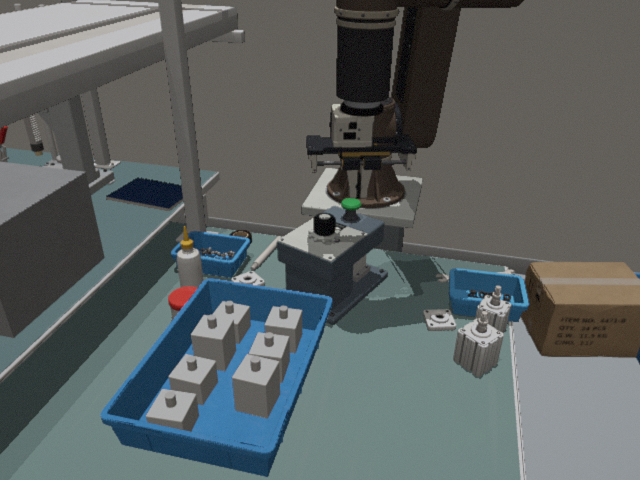

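The button is back up (same pixels as at the start in both views), and the window shows 7. The pin stands between two ribs at about (262,237), and the bystanders have not moved. Handing in.

```bash
python3 -c "
from plant import workorder
print(workorder.close_job())"
```

```text
the job is handed in; nothing more can be done
None
```

The press is set to 7 and I stamped the body once. I handed the job in at about 19 s on the robot clock.

- **Knob:** the drum started on 5. I lifted the knob about 10.5 mm, turned it +72° clockwise and checked that an upright 7 stood in the window. Then I let it down until the load came off the gripper. Readings showed about 8 N vertical and 6 N sideways at most, well under the 25 N limit.
- **Button:** the hard stop came about 7 mm down. I pressed to 25 N on the button (roughly 20 N on the die by the spring figures), held it for over 0.67 s and let it rise. At the full press I also read about 12 N sideways on the tool.

**Last checks:**
- The window still shows 7.
- The knob's top was back at its starting height when I released it, and the pin stands between two ribs.
- The button is back at its starting pixels in both views.
- The cylinders, oil bottle and grease pot look unmoved, and the body still lies in its nest.
- The gripper is clear and the wrist force is near zero.

No check failed. I could not see the mark itself, so I judge it only from the force and the hold time.

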